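# Shut the draught shield and tare the balance

### The arm

A 6-joint arm with a two-finger parallel gripper is mounted at the origin on the work surface. World frame = base frame: x ahead of the robot, y to its left, z up, the work surface at z = 0. Lengths are in m, angles in degrees, forces in N, time in s.
With the tool pointing down it reaches from about 0.25 to 0.8 m from the base axis. Payload 8.5 kg.
Tool frame: the origin (TCP) lies on the mounting face of the last link; the fingertips stand 173 mm ahead of it and the grasp point (between the pads) lies 155 mm ahead of it; z points along the fingers, y is the line along which they close (so a half turn about z gives the same grasp; the last joint's range is limited). The gripper opens to 85 mm and grips with 20 to 120 N. Pads are 22 mm wide; open, the fingers measure 114 mm over their backs; the gripper's body (76 mm by 85 mm) begins 54 mm behind the grasp point. The pads swing forward as they close: fully open they stand 13 mm farther back than shut.
Start: joints at [76.146, 13.648, -0.773, 75.585, 0, 90], TCP at [0.126, 0.51, 0.405] pointing down, gripper open.
Joint ranges: [-152.45, 152.45], [-59.26, 108.67], [-65.41, 83.53], [-104.44, 129.93], [-82.83, 76.93], [-180, 180]. Speed limits (degrees/s): [127.2, 127.2, 159.86, 180, 180, 180].

### API

Orientations are given as a 3x3 rotation matrix whose columns are the frame's x, y, z axes.
In Python, from plant import manip gives the robot as it stands. The module is installed in compiled form; this text tells all that it offers.
- The arm moves only by the shell command python3 -m creep 'ROWS' [OPENING] [FORCE]. ROWS is JSON, a list of rows, each a list of 2 entries, a list of its own where there are three numbers: the shift along the tool's x, y, z in mm, then the turn about the tool's z in rad. A call has 1 to 8 rows; each row is the pose to reach, as a shift and turn from the pose commanded when the call began, along the tool's axes at that moment; what a row does not reach only later rows make up. A row lasts 1/12 s, in which the tool goes at most 41.7 mm and 7.16 degrees, less where a joint would pass 70% of its speed; a pose out of reach is approached as far as the arm can. A call with a gripper value outside its range is refused whole. OPENING is the closure, from -1 (fully open) to 1 (shut), set as the call begins (- or left out, the last holds). The fingers move at their own pace and stop on an object; FORCE is the grip in N (left out, the last holds). Time passes only in rows, so rows that repeat a pose let the fingers close. It gives the time, the measured TCP pose, the force, the opening and the grip force at its end, in the units of the state.
- manip.sense(): the state, without advancing time (a new reading comes with each control period).
- manip.grab_frame(name): name is "side" or "top" or "wrist"; returns a dict with "img" (384x512x3 uint8, red, green, blue), "range_z" (384x512 float32, m along the optical axis (not along the pixel's ray), 0 where there is no reading), "fx", "fy", "cx", "cy" (pixels), "R" (3x3) and "t" (3): a world point X has camera coordinates R X + t. Camera axes: x right, y down, z forward; pixel columns grow to the right and rows downward; lengths in m; the calibration is good to about 2 mm. The wrist camera is an equidistant fisheye: a pixel r from the principal point sees the ray r / f radians off the axis. A picture is of the moment at which its call begins.
- manip.close_job(): hands the job in; it is judged then, once.
The state is a dict: "clock": time; "q": joint angles; "qvel": joint speeds; "tau": joint torques, N m; "ee_pos": TCP position; "tool_rot": TCP orientation; "wrist_force": force on the tool from outside, world axes, zero at the start; "moment": the same for the moment, N m; "finger_gap": opening from 0.0 (shut) to 1.0 (fully open); "grip_force": force on a finger pad.
Only numpy, scipy, OpenCV 4.12 (cv2) and the standard library are available. Lean on these libraries where they do the work, as an engineer would, in place of code of your own. Each camera call takes 0.05 s, during which the arm holds its last target. There are 200 camera calls.

### The job

Tare the balance that has the porcelain dish on its pan: first slide its glass lid fully shut with the fingertips against the ridge, then press its wide tare key lightly all the way down, let it come up again and draw the hand about ten centimetres clear of it. Use a light push only, pinching and lifting nothing. Leave the other keys, the dish, the other balance and all the bottles, glassware and tools alone.

Things in the scene. Friction and masses are not known exactly. Their poses are not given: they have to be found in the camera images.
- balance_a: the laboratory balance with the porcelain dish on its pan, 200 mm wide (y), 290 mm deep (x), fixed to the bench. Origin: centre of its footprint; x points from its front to its back, y to the left of someone facing its front, z up. Front panel at x -145 to -30 mm, rising backwards at 10 degrees from z 34 to 54 mm, with a display and a row of four keys near the front edge
- balance_a_pan (a point): centre of the top of balance_a's dark steel pan, 90 mm across, at x 50, z 72 mm of the balance. Around it stands a clear box (draught shield), x -20 to 142, y +-94 mm, 161 mm tall above the bench. The front part of its roof is a sliding glass lid
- balance_b: the other balance, its pan empty: the same model with the same keys, clear box and lid, fixed to the bench. Same axes and sizes as balance_a
- dish: white porcelain dish, 72 mm across the rim, 34 mm high, standing on the pan of balance_a. Origin: centre of its underside
- balance_a_lid (a joint): opening of balance_a's glass lid in m: 0 shut, at most 0.095; it slides level to the balance's back (+x) to open and forward (-x) to shut, against about 1 N of friction, stays where left, and meets a hard stop when shut
- balance_a_ridge (a point): centre of the top of the finger ridge on balance_a's lid, moving with it: an upright grey bar 100 mm long across the balance (y), 10 mm thick (x), 19 mm high, along the lid's front edge. The lid's glass lies behind it (+x), 19 mm below this point. Axes as the balance's. With the lid shut it is at x -13, y 0, z 177 mm of the balance; the lid's side rails stand 3 mm above the glass
- balance_a_tare (a joint): travel of balance_a's tare key in m: 0 up, 0.004 fully down at its stop; it springs back, and takes about 1.5 N to start and 5 N to go fully down, straight into the panel
- balance_a_tare_top (a point): centre of the top face of balance_a's tare key, moving with it: the one wide bar key, 56 mm across the balance (y) by 16 mm (x), 6.5 mm proud of the panel, in the key row's middle, 93 mm in front of the clear box. z axis: out of the panel, leaning 10 degrees to the front
- balance_a_power (a joint): travel of balance_a's power key in m, 0 up to 0.004 down: a round key 16 mm across, 6.5 mm proud of the panel, 52 mm to the left (+y) of the tare key's centre
- balance_a_print (a joint): travel of balance_a's print key in m, 0 up to 0.004 down: a round key 16 mm across, 6.5 mm proud of the panel, 48 mm to the right (-y) of the tare key's centre
- balance_a_mode (a joint): travel of balance_a's mode key in m, 0 up to 0.004 down: a round key 16 mm across, 6.5 mm proud of the panel, 76 mm to the right (-y) of the tare key's centre
- spare_dish: a second white porcelain dish like the first, standing on the bench between the balances. Origin: its underside's centre
- weighing_jar: small glass weighing jar with lid, 38 mm across, 50 mm high, between the balances. Origin: its underside's centre
- dropper_1: amber dropper bottle with rubber bulb, 29 mm across, 85 mm high, between the balances. Origin: its underside's centre
- dropper_2: amber dropper bottle like dropper_1, between the balances. Origin: its underside's centre
- spatula: double-ended steel spatula 172 mm long lying on the bench beside the balances, along its x axis
- forceps: steel forceps 115 mm long lying on the bench beside the balances, along its x axis
There are look-alikes about, which are no part of the job. Leave any purple look-alike of the dish alone.

How it is judged:
By the outcome, as a careful person would: the job done as asked, in the order asked, and still so for the second after the job is handed in, with the robot touching nothing.
It also fails if it takes over 38 s, if anything falls off the work surface, if the arm or the gripper's body presses on something with over 40 N, if the wrist force passes 120 N, or if a joint passes its speed limit or range.

## Working session

There is one attempt and no reset: what is moved stays moved. The work goes in short steps, Python scripts to look and compute and a shell command to move; the robot and the scene stay as the last step left them, time stands still between calls to the robot, and variables do not carry over. Pictures are saved under pics/ and viewed, at most 10 in all, crops included, and the job is handed in when it is done.

```bash
mkdir -p pics; cat > h.py <<'E'
from plant import manip
import numpy as np, cv2
def grab(n,fn=None):
    f=manip.grab_frame(n)
    np.savez(f'{n}.npz',**f)
    if fn: cv2.imwrite('pics/'+fn,cv2.cvtColor(f['img'],cv2.COLOR_RGB2BGR))
    return f
def load(n): return dict(np.load(f'{n}.npz'))
def pt(f,u,v,z=None):
    z=f['range_z'][int(round(v)),int(round(u))] if z is None else z
    c=np.array([(u-f['cx'])/f['fx']*z,(v-f['cy'])/f['fy']*z,z])
    return f['R'].T@(c-f['t'])
def ptz(f,u,v,h):
    o=-f['R'].T@f['t']; d=f['R'].T@np.array([(u-f['cx'])/f['fx'],(v-f['cy'])/f['fy'],1])
    return o+d*(h-o[2])/d[2]
E
python3 - <<'E'
from h import *
a=grab('top');b=grab('side')
cv2.imwrite('pics/a.png',cv2.cvtColor(np.vstack([a['img'],b['img']])[:, :],cv2.COLOR_RGB2BGR)) if 0 else None
cv2.imwrite('pics/top.png',cv2.resize(cv2.cvtColor(a['img'],4),(800,600)))
cv2.imwrite('pics/side.png',cv2.cvtColor(b['img'],4))
print(manip.sense()); 
for f in(a,b):print(-f['R'].T@f['t'],f['fx'],f['cx'],f['R'])
E
```

```text
{'clock': 0.1, 'q': array([ 7.61462317e+01,  1.36772568e+01, -8.10699354e-01,  7.55831034e+01,
       -1.82360592e-03,  8.99988700e+01]), 'qvel': array([-0.06245488, -0.0498789 ,  0.11714716, -0.00062627,  0.05090746,
       -0.03329411]), 'tau': array([-6.83720409e-04, -5.39720070e+01,  3.47000849e+01,  1.33571992e-02,
       -8.13835049e-05, -1.58677999e-06]), 'ee_pos': array([0.12567976, 0.50959364, 0.40415378]), 'tool_rot': array([[-9.70914735e-01,  2.39425366e-01, -2.66062823e-04],
       [ 2.39425512e-01,  9.70913980e-01, -1.21176617e-03],
       [-3.18034434e-05, -1.24022385e-03, -9.99999230e-01]]), 'wrist_force': array([0.37386007, 0.32178789, 0.33148095]), 'moment': array([ 0.07784435, -0.00885325, -0.00577802]), 'grip_force': 0.0, 'finger_gap': 1.0021047325845447}
[ 0.35208173 -0.00493228  1.35055026] 413.3590168044868 263.2003189076333 [[-0.00936043 -0.99995382  0.00217589]
 [-0.97894935  0.00872008 -0.20391697]
 [ 0.20388858 -0.00403883 -0.97898577]]
[ 0.42211149 -0.81544811  0.77154698] 373.5349311073944 255.33514719710934 [[ 0.98275197 -0.18362291  0.02193588]
 [-0.09619461 -0.60889805 -0.78739428]
 [ 0.15794035  0.77170317 -0.6160593 ]]
```

View pics/top.png

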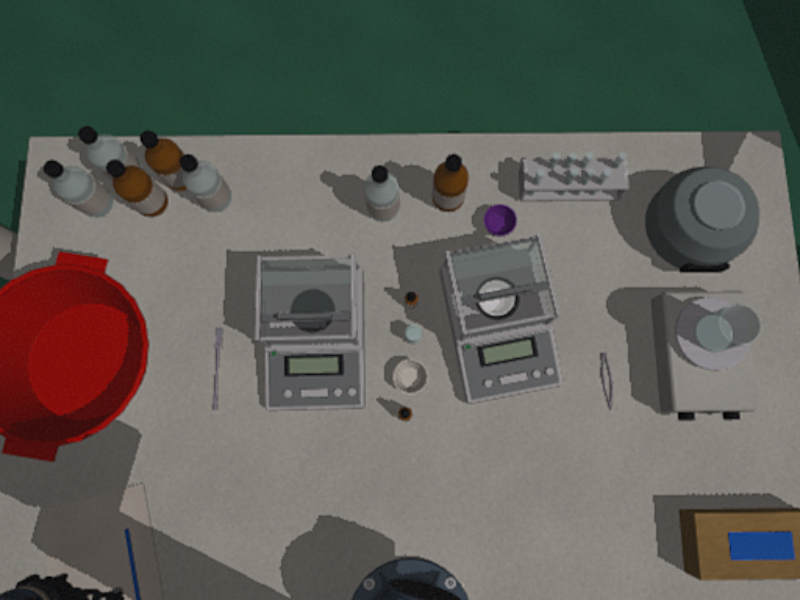

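View pics/side.png

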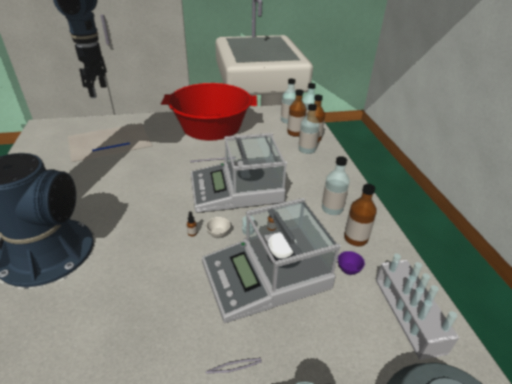

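Top view: balance with white dish is the right one (pan ~(497,297), keys ~(513,378) in the 800px picture). The left one (312,310) has an empty pan, and the spare dish (408,375) and purple bowl (500,220) are look-alikes. So I choose the right one, and check it in a close crop.

```bash
python3 - <<'E'
from h import *
a=load('top')
c=cv2.cvtColor(a['img'][145:265,275:365],4)
cv2.imwrite('pics/crop.png',cv2.resize(c,None,fx=5,fy=5,interpolation=cv2.INTER_CUBIC))
E
```

```text
(no output)
```

View pics/crop.png

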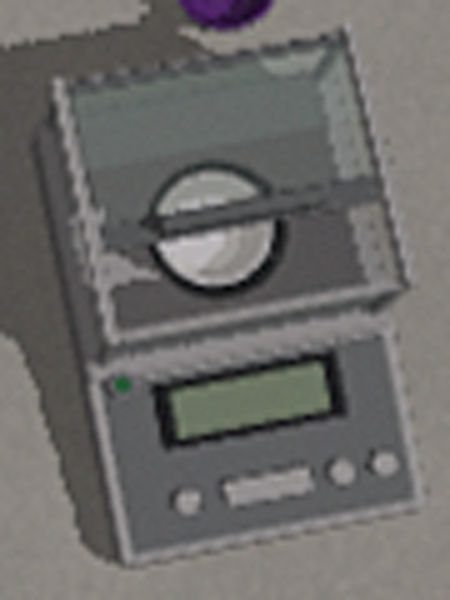

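```bash
cat > fit.py <<'E'
from h import *
from scipy.optimize import least_squares
f=load('top')
P=np.array([[-114,0,46],[-114,52,46],[-114,-48,46],[-114,-76,46],[-145,100,34],[-145,-100,34],[-20,94,161],[-20,-94,161],[142,94,161],[142,-94,161]])/1e3
C=np.array([[268,486],[187,501],[342,471],[384,462],[125,562],[418,505],[112,340],[408,290],[60,80],[345,30]])
U=C/5+[275,145]-.4
def W(p,P):
    c,s=np.cos(p[2]),np.sin(p[2]); return P@np.array([[c,-s,0],[s,c,0],[0,0,1]]).T+[p[0],p[1],0]
def proj(X):
    k=X@f['R'].T+f['t']; return np.c_[k[:,0]/k[:,2]*f['fx']+f['cx'],k[:,1]/k[:,2]*f['fy']+f['cy']]
r=least_squares(lambda p:(proj(W(p,P))-U).ravel(),[.5,-.15,.1],loss='soft_l1')
p=r.x
E
python3 - <<'E'
from fit import *
print(p,np.degrees(p[2]));print((proj(W(p,P))-U).round(1).tolist())
print('tare',W(p,P[:1]))
for u in [(150,224),(190,217),(230,212),(270,206),(310,200),(340,195),(380,188)]:
    q=np.array(u)/5+[275,145]-.4; w=ptz(f,*q,.177); 
    c,s=np.cos(p[2]),np.sin(p[2]);d=w[:2]-p[:2]
    print(pt(f,*q).round(3),w.round(3),'bal',(c*d[0]+s*d[1]).round(4),(-s*d[0]+c*d[1]).round(4))
# ridge by depth: cloud in balance frame z .165-.182
for n in('top','side'):
    g=load(n);v,u=np.mgrid[0:384,0:512];z=g['range_z'];k=np.stack([(u-g['cx'])/g['fx']*z,(v-g['cy'])/g['fy']*z,z],-1).reshape(-1,3)
    X=((k-g['t'])@g['R'])[z.ravel()>0]
    d=X[:,:2]-p[:2];B=np.c_[c*d[:,0]+s*d[:,1],-s*d[:,0]+c*d[:,1],X[:,2]]
    m=(abs(B[:,0])<.15)&(abs(B[:,1])<.1)&(B[:,2]>.166)&(B[:,2]<.2)
    print(n,m.sum(),np.percentile(B[m],[2,25,50,75,98],axis=0).round(4) if m.any() else '')
E
```

```text
[ 0.58340394 -0.19236186  0.1835257 ] 10.51524814096382
[[-0.2, 0.1], [-0.1, 0.3], [-0.1, 0.2], [0.1, 0.3], [-0.9, 1.0], [2.1, 0.3], [-1.5, 0.1], [2.0, -2.0], [-2.3, -0.3], [1.9, -1.8]]
tare [[ 0.47131841 -0.21316654  0.046     ]]
[ 0.617 -0.132  0.158] [ 0.612 -0.13   0.177] bal 0.0399 0.0557
[ 0.617 -0.154  0.174] [ 0.616 -0.154  0.177] bal 0.0395 0.0319
[ 0.618 -0.177  0.181] [ 0.619 -0.177  0.177] bal 0.038 0.0084
[ 0.624 -0.201  0.173] [ 0.623 -0.201  0.177] bal 0.037 -0.0153
[ 0.626 -0.224  0.176] [ 0.626 -0.224  0.177] bal 0.036 -0.039
[ 0.633 -0.245  0.161] [ 0.629 -0.242  0.177] bal 0.0356 -0.0569
[ 0.638 -0.27   0.155] [ 0.633 -0.265  0.177] bal 0.0352 -0.0808
top 139 [[ 0.0327 -0.0495  0.167 ]
 [ 0.0343 -0.0261  0.1735]
 [ 0.0372  0.001   0.1758]
 [ 0.0402  0.0267  0.1775]
 [ 0.0598  0.0896  0.1801]]
side 176 [[ 0.0322 -0.0511  0.1663]
 [ 0.0334 -0.0342  0.1726]
 [ 0.0352 -0.0094  0.1747]
 [ 0.0387  0.0182  0.176 ]
 [ 0.0422  0.0436  0.1774]]
```

Fit good: residuals <2 px, key row within 0.3 px, and ridge depth z≈0.176 matches 0.177. The lid is open about 50 mm and the yaw is about 10.5°. Moving over the balance with the gripper shut.

```bash
python3 -m creep '[[[-160,-126,0],0],[[-160,-126,0],0],[[-160,-126,0],0],[[-160,-126,0],0],[[-320,-252,0],0],[[-320,-252,0],0],[[-320,-252,0],0],[[-320,-252,0],0]]' 1 20
```

```text
clock: 0.77
ee_pos: [0.3312, 0.2449, 0.4047]
tool_rot: [[-0.971, 0.239, 0.0], [0.239, 0.971, -0.0], [-0.0, -0.0, -1.0]]
wrist_force: [0.9, 0.2, -0.3]
finger_gap: -0.002
grip_force: 0.0
```

```bash
python3 -m creep '[[[-365,-287,0],-0.426],[[-365,-287,0],-0.426],[[-365,-287,0],-0.426],[[-365,-287,0],-0.426],[[-365,-287,0],-0.426],[[-365,-287,0],-0.426],[[-365,-287,0],-0.426],[[-365,-287,0],-0.426]]'; python3 -m creep '[[[0,0,0],0],[[0,0,0],0],[[0,0,0],0]]'
```

```text
clock: 1.43
ee_pos: [0.5197, 0.0041, 0.4046]
tool_rot: [[-0.983, -0.183, -0.0], [-0.183, 0.983, -0.0], [0.0, 0.0, -1.0]]
wrist_force: [0.5, 0.7, 0.2]
finger_gap: -0.001
grip_force: 0.0
clock: 1.68
ee_pos: [0.5187, 0.006, 0.4042]
tool_rot: [[-0.983, -0.182, -0.002], [-0.182, 0.983, 0.0], [0.001, 0.0, -1.0]]
wrist_force: [0.3, 0.4, -0.9]
finger_gap: 0.0
grip_force: 0.0
```

```bash
python3 -m creep '[[[-107,-207,0],0],[[-107,-207,0],0],[[-107,-207,0],0],[[-107,-207,0],0],[[-107,-207,0],0],[[-107,-207,0],0],[[-107,-207,0],0],[[-107,-207,0],0]]'; python3 -m creep '[[[0,0,0],0],[[0,0,0],0],[[0,0,0],0]]'
python3 - <<'E'
from h import *
a=grab('side');b=grab('top')
def c(i):return cv2.resize(cv2.cvtColor(i,4),(400,400),interpolation=cv2.INTER_CUBIC)
cv2.imwrite('pics/p2.png',np.hstack([c(a['img'][150:310,190:350]),c(b['img'][125:285,250:410])]))
E
```

```text
clock: 2.35
ee_pos: [0.6624, -0.1772, 0.4038]
tool_rot: [[-0.983, -0.183, -0.001], [-0.183, 0.983, 0.001], [0.001, 0.001, -1.0]]
wrist_force: [0.0, -0.1, -1.2]
finger_gap: -0.001
grip_force: 0.0
clock: 2.6
ee_pos: [0.6615, -0.1762, 0.4055]
tool_rot: [[-0.983, -0.185, 0.0], [-0.185, 0.983, -0.0], [-0.0, -0.0, -1.0]]
wrist_force: [-0.5, 0.1, 0.7]
finger_gap: -0.001
grip_force: 0.0
```

View pics/p2.png

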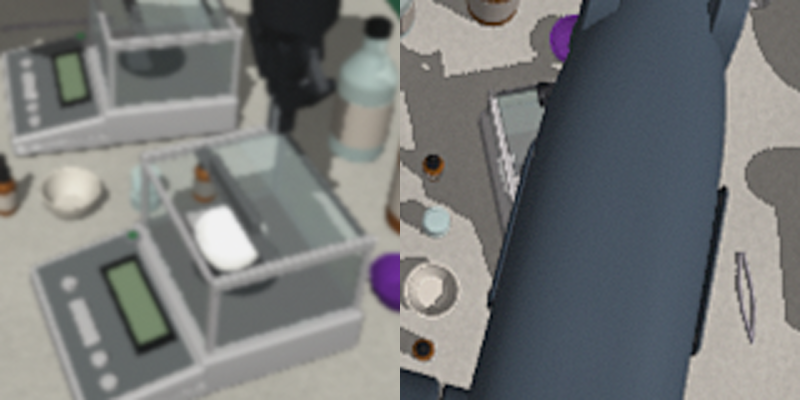

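The side view shows the shut fingers above and behind the ridge (~(285,120)), and nothing is obstructed. Descending behind the ridge.

```bash
python3 -m creep '[[[0,0,25],0],[[0,0,45],0],[[0,0,55],0],[[0,0,60],0],[[0,0,64],0],[[0,0,64],0],[[0,0,64],0]]'
python3 - <<'E'
from h import *
a=grab('side')
cv2.imwrite('pics/p3.png',cv2.resize(cv2.cvtColor(a['img'][180:290,230:350],4),(720,600*110*720//(120*600)),interpolation=cv2.INTER_CUBIC)[:600])
s=manip.sense();print(s['ee_pos'],s['wrist_force'])
E
```

```text
clock: 3.28
ee_pos: [0.6623, -0.1778, 0.3416]
tool_rot: [[-0.983, -0.183, 0.001], [-0.183, 0.983, -0.0], [-0.001, -0.001, -1.0]]
wrist_force: [1.2, 0.7, -0.1]
finger_gap: 0.003
grip_force: 0.0
[ 0.66230595 -0.17780172  0.34176459] [-0.38827513 -0.05285473 -0.26208935]
```

View pics/p3.png

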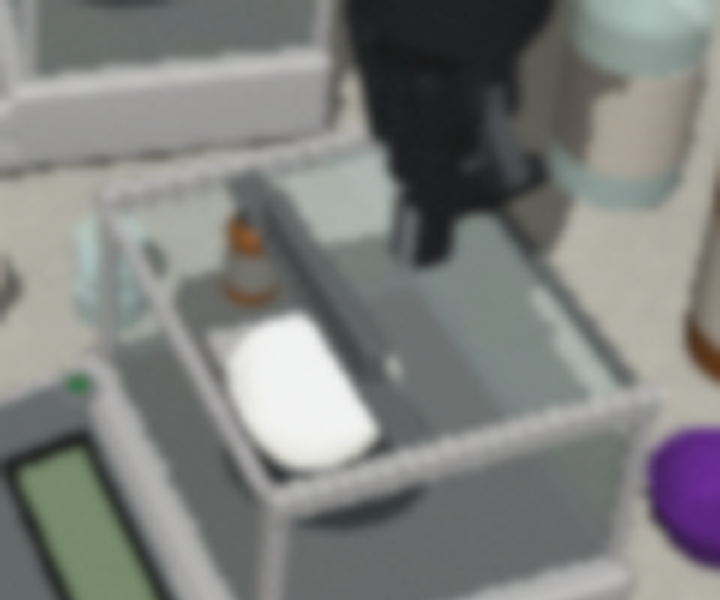

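Picture: fingertips at (425,240), just behind the ridge (bar (250,190)–(380,370)) and above the glass. Pushing forward.

```bash
python3 -m creep '[[[5,0,1.5],0],[[10,0,1.5],0],[[15,0,1.5],0],[[20,0,1.5],0],[[24,0,1.5],0],[[27,0,1.5],0],[[30,0,1.5],0],[[33,0,1.5],0]]';python3 -m creep '[[[4,0,0],0],[[8,0,0],0],[[12,0,0],0],[[16,0,0],0],[[20,0,0],0],[[24,0,0],0],[[28,0,0],0],[[32,0,0],0]]'
python3 - <<'E'
from h import *
a=grab('side')
cv2.imwrite('pics/p4.png',cv2.resize(cv2.cvtColor(a['img'][180:290,230:350],4),(600,550),interpolation=cv2.INTER_CUBIC))
s=manip.sense();print(s['ee_pos'],s['wrist_force'])
E
```

```text
clock: 4.0
ee_pos: [0.6295, -0.1839, 0.3395]
tool_rot: [[-0.983, -0.183, 0.001], [-0.183, 0.983, -0.0], [-0.001, -0.0, -1.0]]
wrist_force: [1.4, 0.1, 1.2]
finger_gap: -0.003
grip_force: 0.5
clock: 4.67
ee_pos: [0.5978, -0.1897, 0.3392]
tool_rot: [[-0.983, -0.183, -0.0], [-0.183, 0.983, -0.0], [0.0, -0.0, -1.0]]
wrist_force: [0.7, 1.0, -0.2]
finger_gap: 0.004
grip_force: 0.5
[ 0.597156   -0.18980925  0.33928803] [-0.48349975  0.70099663 -0.74960643]
```

View pics/p4.png

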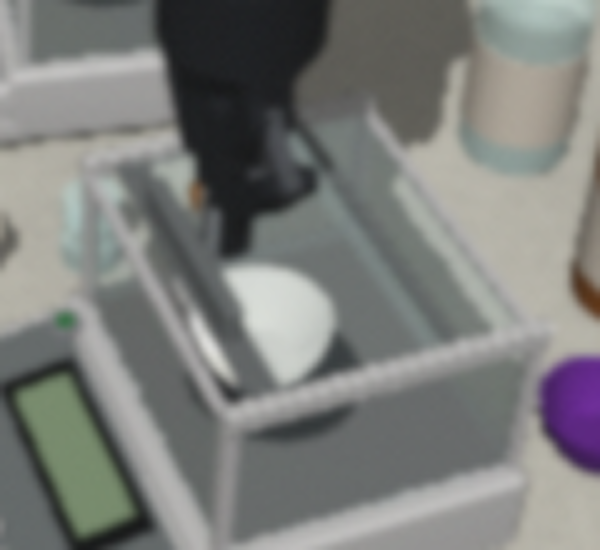

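The ridge moves with the fingers (tip (232,245), ridge just ahead of it), about 12 mm to go. Slower now.

```bash
python3 -m creep '[[[2,0,0],0],[[4,0,0],0],[[6,0,0],0],[[8,0,0],0],[[9,0,0],0],[[10,0,0],0],[[10,0,0],0]]';for i in 1 2 3 ; do python3 -m creep '[[[0.5,0,0],0],[[1,0,0],0],[[1.5,0,0],0],[[1.5,0,0],0]]' | grep -E 'pos|wrist'; done
```

```text
clock: 5.3
ee_pos: [0.5882, -0.1915, 0.3392]
tool_rot: [[-0.983, -0.183, -0.0], [-0.183, 0.983, -0.0], [0.0, -0.0, -1.0]]
wrist_force: [-1.3, 0.1, 0.1]
finger_gap: 0.0
grip_force: 0.0
ee_pos: [0.5868, -0.1918, 0.3392]
wrist_force: [1.5, 1.3, -0.0]
ee_pos: [0.5853, -0.1921, 0.3392]
wrist_force: [-0.1, -0.0, -1.1]
ee_pos: [0.5846, -0.1922, 0.3393]
wrist_force: [5.4, 1.0, -3.0]
```

```bash
python3 -m creep '[[[1,0,0],0],[[1,0,0],0],[[1,0,0],0]]' | grep -E 'pos|wrist'
python3 - <<'E'
from h import *
a=grab('side')
cv2.imwrite('pics/p5.png',cv2.resize(cv2.cvtColor(a['img'][180:290,230:350],4),(600,550),interpolation=cv2.INTER_CUBIC))
E
```

```text
ee_pos: [0.5842, -0.1923, 0.3393]
wrist_force: [9.7, 2.5, -5.7]
```

View pics/p5.png

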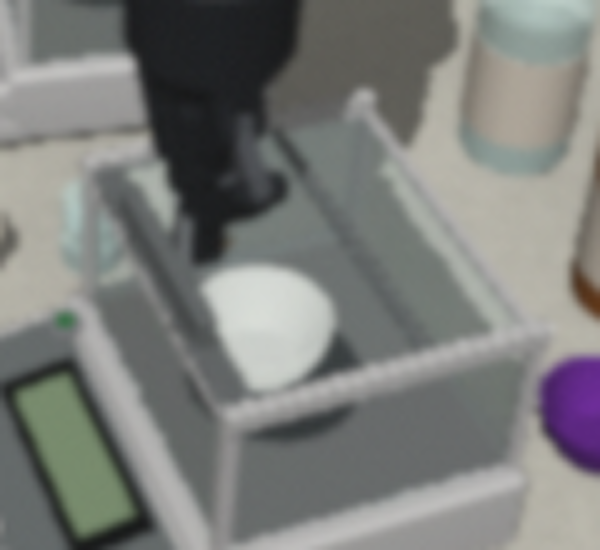

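Stop reached: force climbs to about 10 N without motion, and the ridge is at the box's front edge. Backing off, lifting, going in front of the box above the key.

```bash
python3 -m creep '[[[-4,0,0],0],[[-9,0,0],0],[[-9,0,-20],0],[[-9,0,-45],0],[[-9,0,-45],0],[[-9,0,-45],0]]' | grep -E 'pos|wrist'
python3 -m creep '[[[30,0,0],0],[[60,0,0],0],[[90,0,0],0],[[115,0,0],0],[[124,0,0],0],[[124,0,0],0],[[124,0,0],0],[[124,0,0],0]]' | grep -E 'pos|wrist'
python3 - <<'E'
from fit import *
s=manip.sense();e=s['ee_pos'];c,sn=np.cos(p[2]),np.sin(p[2]);d=e[:2]-p[:2]
print('bal',c*d[0]+sn*d[1],-sn*d[0]+c*d[1],'want -.114,0; tip z',e[2]-.173)
E
```

```text
ee_pos: [0.5921, -0.191, 0.3856]
wrist_force: [0.0, -0.2, -0.5]
ee_pos: [0.4709, -0.2136, 0.384]
wrist_force: [0.4, 0.2, -0.2]
bal -0.11448015712822687 -0.0003357472864892845 want -.114,0; tip z 0.21100899435616
```

```bash
python3 -m creep '[[[0,0,35],0],[[0,0,70],0],[[0,0,105],0],[[0,0,135],0],[[0,0,150],0],[[0,0,155],0],[[0,0,155],0],[[0,0,155],0]]' | grep -E 'pos|wrist'
python3 - <<'E'
from h import *
a=grab('side')
cv2.imwrite('pics/p6.png',cv2.resize(cv2.cvtColor(a['img'][190:320,190:340],4),(690,598),interpolation=cv2.INTER_CUBIC))
E
```

```text
ee_pos: [0.4709, -0.2136, 0.2297]
wrist_force: [1.1, -0.6, 1.0]
```

View pics/p6.png

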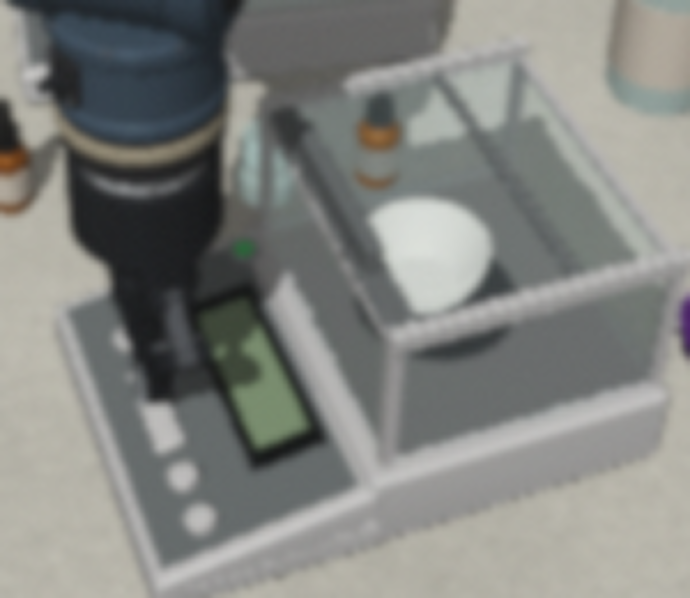

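Lid is shut with the ridge along the front frame, and the fingertips (160,395) are over the upper half of the wide key (160,425), just above it. Pressing in small steps.

```bash
python3 -m creep '[[[0,0,3],0],[[0,0,6],0],[[0,0,8],0],[[0,0,8],0]]' | grep -E 'pos|wrist'; for i in 1 2 3 4; do python3 -m creep '[[[0,0,0.5],0],[[0,0,1],0],[[0,0,1],0]]' | grep -E 'pos|wrist';done
```

```text
ee_pos: [0.4698, -0.2136, 0.2213]
wrist_force: [-0.7, 0.5, -0.4]
ee_pos: [0.4699, -0.2136, 0.2204]
wrist_force: [-0.2, 0.3, 1.8]
ee_pos: [0.47, -0.2136, 0.2194]
wrist_force: [0.2, 0.9, 2.2]
ee_pos: [0.4701, -0.2136, 0.2184]
wrist_force: [0.8, 0.9, 3.3]
ee_pos: [0.4702, -0.2136, 0.2174]
wrist_force: [2.5, 1.4, 5.1]
```

```bash
for i in 1 2 3; do python3 -m creep '[[[0,0,0.5],0],[[0,0,0.5],0],[[0,0,0.5],0]]' | grep -E 'pos|wrist';done
```

```text
ee_pos: [0.4701, -0.2136, 0.217]
wrist_force: [2.1, 1.7, 5.1]
ee_pos: [0.4702, -0.2136, 0.2166]
wrist_force: [1.1, 2.5, 7.3]
ee_pos: [0.4702, -0.2136, 0.2165]
wrist_force: [1.4, 2.9, 11.2]
```

Key is at its stop (force jumps to 11 N, no further travel, 4.2 mm after contact). Releasing straight up by about 10 cm.

```bash
python3 -m creep '[[[0,0,-3],0],[[0,0,-8],0],[[0,0,-35],0],[[0,0,-70],0],[[0,0,-100],0],[[0,0,-112],0],[[0,0,-112],0],[[0,0,-112],0]]' | grep -E 'pos|wrist';python3 -m creep '[[[0,0,0],0],[[0,0,0],0],[[0,0,0],0],[[0,0,0],0],[[0,0,0],0],[[0,0,0],0]]' | grep -E 'clock|pos|wrist'
python3 - <<'E'
from h import *
a=grab('side')
cv2.imwrite('pics/p7.png',cv2.resize(cv2.cvtColor(a['img'][170:320,170:350],4),(720,600),interpolation=cv2.INTER_CUBIC))
E
```

```text
ee_pos: [0.4696, -0.2136, 0.3278]
wrist_force: [-0.2, -0.9, 0.3]
clock: 11.73
ee_pos: [0.4698, -0.2135, 0.3274]
wrist_force: [0.2, 1.3, -0.3]
```

View pics/p7.png

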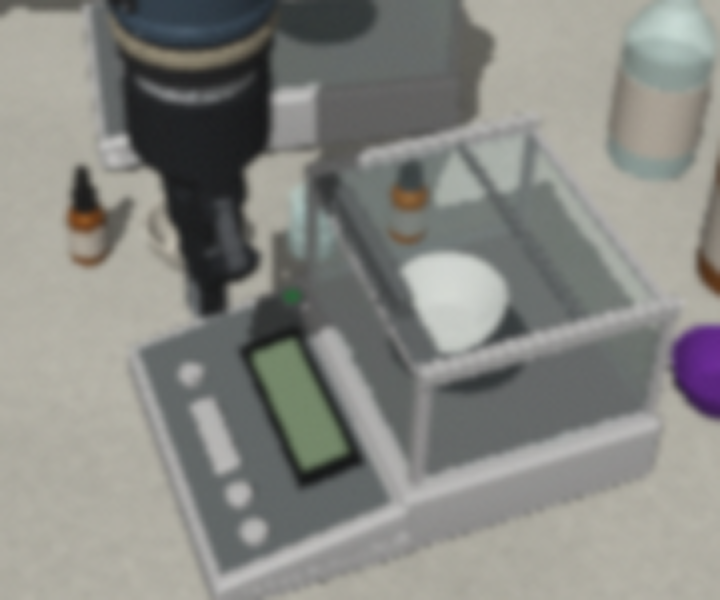

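All keys are up (tare at (213,435)), the ridge is at the front and the hand is clear. I'll check the ridge by depth, and hand in if it's shut.

```bash
python3 - <<'E'
from fit import *
c,s=np.cos(p[2]),np.sin(p[2]);g=load('side');v,u=np.mgrid[0:384,0:512];z=g['range_z'];k=np.stack([(u-g['cx'])/g['fx']*z,(v-g['cy'])/g['fy']*z,z],-1).reshape(-1,3)
X=((k-g['t'])@g['R'])[z.ravel()>0];d=X[:,:2]-p[:2];B=np.c_[c*d[:,0]+s*d[:,1],-s*d[:,0]+c*d[:,1],X[:,2]]
m=(abs(B[:,0])<.06)&(abs(B[:,1])<.06)&(B[:,2]>.166)&(B[:,2]<.18)
r=np.percentile(B[m],[2,50,98],axis=0);print(m.sum(),r.round(4))
if r[1,0]<-.010: print(manip.close_job())
E
```

```text
178 [[-0.02   -0.0514  0.1667]
 [-0.0169 -0.0069  0.1747]
 [-0.0102  0.0464  0.177 ]]
the job is handed in; nothing more can be done
None
```

I slid the lid of the balance with the dish fully shut, pressed its tare key to its stop with about 11 N and let it spring back, drew the hand about 11 cm clear, and handed the job in at about 12 s.

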